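# Seat the block on its parallels and try them

## Robot

A 6-joint arm with a two-finger parallel gripper is mounted at the origin on a cart in front of the work surface, level with it; the furniture and walls round the work are solid. World frame = base frame: x ahead of the robot, y to its left, z up, the work surface at z = 0. Lengths are in m, angles in rad, forces in N, time in s.
With the tool pointing down it reaches from about 0.3 to 0.95 m from the base axis. Payload 3.1 kg.
Tool frame: the origin (TCP) lies at the very end of the fingers, on their centre line; the grasp point (between the pads) lies 19 mm behind it; z points along the fingers, y is the line along which they close (so a half turn about z gives the same grasp; the last joint's range is limited). The gripper opens to 85 mm and grips with 20 to 120 N. Pads are 22 mm wide; open, the fingers measure 114 mm over their backs; the gripper's body (76 mm by 85 mm) begins 54 mm behind the grasp point. The pads swing forward as they close: fully open they stand 13 mm farther back than shut.
Start: joints at [-0.07, 0.308, 1.634, -0, 1.2, -0.07], TCP at [0.625, -0, 0.231] pointing down, gripper open.
Joint ranges: [-3.06, 3.06], [-0.79, 1.96], [0.05, 2.63], [-1.19, 4.34], [0.05, 2.64], [-2.94, 2.94]. Speed limits (rad/s): [2.79, 2.79, 3.14, 3.14, 3.14, 3.14].

## Interface

Orientations are given as a 3x3 rotation matrix whose columns are the frame's x, y, z axes.
In Python, from rig import * gives the robot as it stands. The module is installed in compiled form; this text tells all that it offers. Calls block until the motion is done:
- movep(position, orientation): joint-space move of the TCP to a pose.
- move_l(position, ori=None, vel=0.15, contact_N=None): straight line of the TCP; ori=None keeps the orientation; vel is the mean speed in m/s. With contact_N (N) it stops when the force on the tool has changed by that much, and returns True; else False.
- movej(angles): joint-space move.
- gripper_to(opening, squeeze=None): opening from 0.0 (shut) to 1.0 (fully open); squeeze is the grip in N (None keeps the last); returns when the fingers have stopped.
- dwell(seconds).
- solve_ik(position, orientation): joint angles nearest the present ones, or None.
- snapshot(name): name is "scene" or "side" or "wrist"; returns a dict with "image" (480x640x3 uint8, red, green, blue), "range_z" (480x640 float32, m along the optical axis (not along the pixel's ray), 0 where there is no reading), "fx", "fy", "cx", "cy" (pixels), "rvec" (rotation vector, rad) and "tvec" (3), from world to camera coordinates, as OpenCV has them. Camera axes: x right, y down, z forward; pixel columns grow to the right and rows downward; lengths in m; the calibration is good to about 2 mm. A picture is of the moment at which its call begins.
A pose or a line that the arm cannot do raises IKError and nothing moves.
- finish_job(): hands the job in; it is judged then, once.
Readings, each from a call of its own:
- current_time_s(): time.
- current_joints(): joint angles.
- current_joint_velocities(): joint speeds.
- current_effort(): joint torques, N m.
- current_tool_pos(): TCP position.
- current_eef_rot(): TCP orientation.
- current_contact_force(): force on the tool from outside, world axes, zero at the start.
- current_moment(): the same for the moment, N m.
- current_finger_gap(): opening from 0.0 (shut) to 1.0 (fully open).
- current_grip_force(): force on a finger pad.
Only numpy, scipy, OpenCV 4.12 (cv2) and the standard library are available. Lean on these libraries where they do the work, as an engineer would, in place of code of your own. Each camera call takes 0.05 s, during which the arm holds its last target. There are 200 camera calls.

## Task

The steel block in the small blue vise is clamped crooked, and stands clear of the two brass parallel bars under it. Press it down on its top, firmly (25 N or so) but never with more than 35 N, until it lies flat and tight on both bars over its whole length. Then try the bars by feel, first the one nearer the robot and then the other: give each a short light push of about 5 N, never more than 10 N, on one of its ends, along its length, and take care that neither bar is shifted and that the things standing round the vise are left alone.

Things in the scene. Friction and masses are not known exactly. Their poses are not given: they have to be found in the camera images.
- vise: small blue machinist's vise, fixed; foot 150 mm (x) by 96 mm (y). Origin at the bench surface midway between the jaws; x across the jaws away from the robot, y left along the jaws, z up. Jaws are 70 mm high, 88 mm long (y), faces at x = -20 and +20 mm. The tight screw and its 79 mm cross handle reach towards the robot to x = -102 mm, 50 mm above the bench
- vise_bed (a point): centre of the vise's flat bed between the jaws, 36 mm above the bench; the bed is 84 mm long (y) and carries the two bars
- block: grey steel block in the jaws, 40 (x) by 90 (y) by 26 mm high, two small dark holes in its top; origin at its centre. Jaw friction holds it where it is left: at the start 5 to 8 mm too high and rocked about x by up to 0.09 rad. Pressed on its higher end it sinks bodily under about 5 N, then rocks flat under about 18 N. Seated, its top is 78 mm above the bench; there it stops hard and the jaws keep it drawn down on the bars
- block_left (a point): point on the top face of the block, on its centre line, 35 mm left (+y) of its middle and 10 mm from its left end; a place to press. 78 mm above the vise origin when seated
- block_right (a point): the same on the right: 35 mm right (-y) of the block's middle. 78 mm above the vise origin when seated
- bar_near: brass-coloured parallel bar, 150 long, 8 thick, 16 mm high, on edge on the vise bed under the block; nearer the robot of the two (30 mm apart). Origin at the centre of its underside, y along it to the left, z up. Both ends stick out 22 to 39 mm past jaws and bed. Slides easily at the start; gripped once the block is seated, it stands 8 N along it. Must end within 2.5 mm of where it was
- bar_near_left_end (a point): middle of the left (+y) end face of bar_near, half-way up the bar (8 mm above the bed); y points along the bar towards its left end, z up. Pushing on this end means pushing along -y
- bar_near_right_end (a point): middle of the right (-y) end face of bar_near, half-way up the bar (8 mm above the bed); y points along the bar towards its left end, z up. Pushing on this end means pushing along +y
- bar_far: brass-coloured parallel bar, 150 long, 8 thick, 16 mm high, on edge on the vise bed under the block; this one lies farther from the robot. Otherwise like bar_near
- bar_far_left_end (a point): middle of the left (+y) end face of bar_far, half-way up the bar (8 mm above the bed); y points along the bar towards its left end, z up. Pushing on this end means pushing along -y
- bar_far_right_end (a point): middle of the right (-y) end face of bar_far, half-way up the bar (8 mm above the bed); y points along the bar towards its left end, z up. Pushing on this end means pushing along +y
- cell_1_mid (a point): green cylindrical battery cell standing on end on the bench, 18 mm across, 66 mm high, left of the vise's screw; point half-way up. Not to be touched
- ok_stamp_mid (a point): hand stamp with red handle standing on the bench right of the vise, 33 mm across, 62 mm high; point half-way up. Not to be touched
- flux_bottle_mid (a point): small brown bottle standing on the bench behind and left of the vise, 38 mm across, 75 mm high; point half-way up. Not to be touched
Not all that is in view belongs to the job. Leave any black look-alike of the bar_far alone.

How it is judged:
On the way, in this order (a step that is already met when the one before it is completed fails the run):
1. the block is pressed down flat and grips both bars (z of each of block_left, block_right in the frame of vise below 0.079 m and contact force between block and bar_near above 4 N and contact force between block and bar_far above 4 N), for 0.2 s.
2. the bar nearer the robot is tried by a push on one of its ends (contact force between the fingers and bar_near above 2.5 N and (y of the grasp point in the frame of bar_near above 0.07 m or y of the grasp point in the frame of bar_near below -0.07 m) and z of each of block_left, block_right in the frame of vise below 0.079 m), for 0.02 s.
3. the farther bar is tried by a push on one of its ends (contact force between the fingers and bar_far above 2.5 N and (y of the grasp point in the frame of bar_far above 0.07 m or y of the grasp point in the frame of bar_far below -0.07 m) and z of each of block_left, block_right in the frame of vise below 0.079 m), for 0.02 s.
At the end, for the whole second after the job is handed in: the block lies on both bars, both ends of its top less than 79 mm above the vise's origin, and bears on each bar with more than 4 N; each bar is within 2.5 mm of where it was at the start; cell, stamp and bottle stand within 10 mm of where they were (all of step 1 and distance of each of bar_near, bar_far from where it was at the start of the episode below 0.0025 m and distance of each of cell_1_mid, ok_stamp_mid, flux_bottle_mid from where it was at the start of the episode below 0.01 m and linear speed of block below 0.01 m/s); the robot touches nothing.
It fails at once if the block is struck or pressed with more than 35 N (contact force between the arm and block above 36 N).
It fails at once if the fingers press the block with more than 35 N (contact force between the fingers and block above 36 N).
It fails at once if a bar is pushed with more than 10 N (contact force between any of the fingers, the arm and bar_near above 10.5 N or contact force between any of the fingers, the arm and bar_far above 10.5 N).
It fails at once if a bar is shifted by more than 4 mm (distance of any of bar_near, bar_far from where it was at the start of the episode above 0.004 m).
It fails at once if the cell, stamp or bottle is knocked or moved (distance of any of cell_1_mid, ok_stamp_mid, flux_bottle_mid from where it was at the start of the episode above 0.012 m or angle between any of cell_1_mid, ok_stamp_mid, flux_bottle_mid's own z axis and vertical above 0.3 rad).
It also fails if it takes over 58 s, if anything falls off the work surface, if the arm or the gripper's body presses on something with over 40 N, if the wrist force passes 120 N, or if a joint passes its speed limit or range.

## Working session

There is one attempt and no reset: what is moved stays moved. The work goes in short steps, each a Python script; the robot and the scene stay as the last script left them, time stands still between calls to the robot, and variables do not carry over. Pictures are saved under pics/ and viewed, at most 10 in all, crops included, and the job is handed in when it is done.

```bash
mkdir -p pics; cat > h.py <<'E'
from rig import *
import numpy as np, cv2
def snap(n,f=None):
    s=snapshot(n)
    if f: cv2.imwrite('pics/'+f,s['image'][:,:,::-1])
    R=cv2.Rodrigues(np.array(s['rvec'],float))[0]; t=np.array(s['tvec'],float).ravel()
    z=s['range_z'];v,u=np.mgrid[:480,:640]
    c=np.stack([(u-s['cx'])/s['fx']*z,(v-s['cy'])/s['fy']*z,z],-1)
    P=(c-t)@R; P[z==0]=np.nan
    s.update(R=R,t=t,P=P); return s
E
python3 - <<'E'
from h import *
import pickle
for n in ('scene','side','wrist'):
    s=snap(n,n+'0.png'); pickle.dump(s,open(n+'0.pkl','wb')); print(n,-s['R'].T@s['t'])
E
```

```text
scene [-0.0091523  -0.55036598  0.75691515]
side [ 0.1214804  -0.76424963  0.71150952]
wrist [0.62447578 0.07597384 0.37189573]
```

View pics/scene0.png

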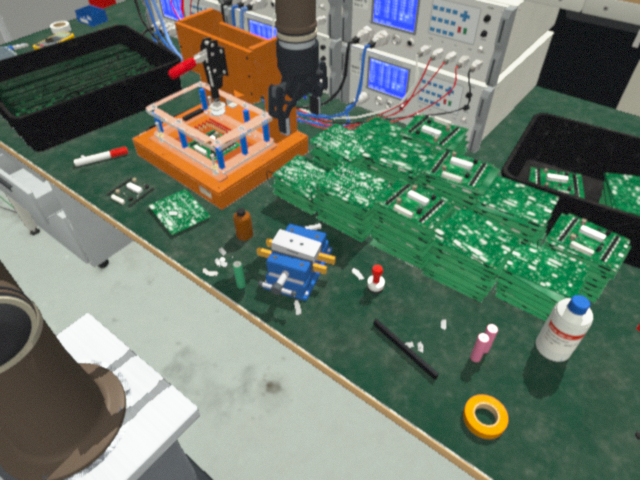

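View pics/wrist0.png

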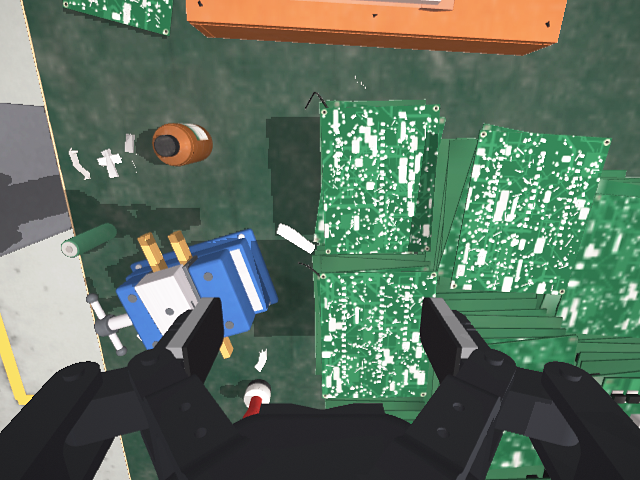

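Vise at scene (297,260). Candidates for the bars are the brass ends either side of the vise (wrist: left ends (150,250) and (180,245), right end (225,347)). The black bar at scene (405,350) is the look-alike and will be left alone. Next I'll move over the vise for a close look.

```bash
python3 - <<'E'
from h import *
import pickle
s=pickle.load(open('wrist0.pkl','rb'));P=s['P']
for u,v in [(165,300),(150,250),(180,245),(225,347),(165,145),(70,248),(255,390),(220,270)]: print(u,v,P[v,u].round(4))
b=P[300,165]
R=current_eef_rot();print(np.round(R,3))
movep([b[0],b[1]-0.085,0.22],R)
s=snap('wrist','wrist1.png');pickle.dump(s,open('wrist1.pkl','wb'))
print(current_tool_pos(),current_contact_force(),current_time_s())
E
```

```text
165 300 [ 0.478  -0.0758  0.0868]
150 250 [ 0.4519 -0.0392  0.0506]
180 245 [ 0.4821 -0.0344  0.0491]
225 347 [ 0.5183 -0.1517  0.052 ]
165 145 [0.491  0.0637 0.0733]
70 248 [ 0.3834 -0.0321  0.0652]
255 390 [ 0.5406 -0.2367  0.0212]
220 270 [ 0.526  -0.0534  0.068 ]
[[ 0.     1.    -0.002]
 [ 1.    -0.     0.   ]
 [ 0.    -0.002 -1.   ]]
[ 0.47937486 -0.16036246  0.22052614] [0.60881702 0.74471751 0.37579246] 1.075
```

View pics/wrist1.png

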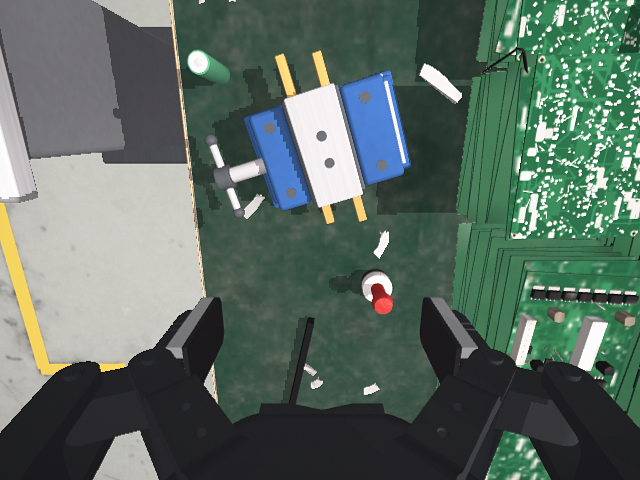

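```bash
cat > m.py <<'E'
from h import *
import pickle
def rect(p):
    r=cv2.minAreaRect((p[:,:2]*1000).astype(np.float32)); return np.round(r[0],1),np.round(r[1],1),round(r[2],1)
def measure(s):
    P=s['P']; hsv=cv2.cvtColor(s['image'],cv2.COLOR_RGB2HSV); H,S,V=[hsv[...,i].astype(int) for i in range(3)]
    z=P[...,2]; near=np.hypot(P[...,0]-.48,P[...,1]+.08)<.12
    m=near&(S<60)&(V>120)&(z>.07)&(z<.11)
    n,l,st,_=cv2.connectedComponentsWithStats(m.astype(np.uint8)); k=1+st[1:,4].argmax()
    m=cv2.erode((l==k).astype(np.uint8),np.ones((3,3)))>0
    p=P[m]; print('block',rect(p),len(p)); c=p.mean(0)
    A=np.c_[p[:,:2]-c[:2],np.ones(len(p))]; co=np.linalg.lstsq(A,p[:,2],rcond=None)[0]; print('plane',co.round(4),'c',c.round(4))
    y=near&(H>12)&(H<32)&(S>110)&(V>90)&(z>.03)&(z<.07)
    n,l,st,_=cv2.connectedComponentsWithStats(y.astype(np.uint8))
    for k in range(1,n):
        if st[k,4]>40:
            q=P[l==k]; print('bar',st[k],rect(q),q[:,2].mean().round(4), 'ymax',q[q[:,1].argmax()].round(4),'ymin',q[q[:,1].argmin()].round(4))
    b=near&(H>100)&(H<125)&(S>120)&(z>.066)&(z<.075)
    print('jaws',rect(P[b]))
    return co
if __name__=='__main__':
    s=pickle.load(open('wrist1.pkl','rb')); measure(s)
    for u,v in [(377,283),(383,303),(197,62),(437,80)]: print(s['P'][v,u].round(4))
    cv2.imwrite('pics/crop1.png',cv2.resize(s['image'][30:250,180:440,::-1],None,fx=2.7,fy=2.7,interpolation=cv2.INTER_CUBIC))
E
python3 m.py
```

```text
block (array([482.1, -99.2]), array([37.9, 87.6]), 16.9) 4913
plane [-0.0257  0.0852  0.0835] c [ 0.4815 -0.0969  0.0835]
bar [312  51  18  35 338] (array([478.2, -35.5]), array([ 8. , 26.1]), 17.0) 0.0511 ymax [ 0.4771 -0.0227  0.0508] ymin [ 0.4796 -0.0484  0.0511]
bar [275  54  21  43 430] (array([448.6, -40.9]), array([ 8.1, 32.6]), 16.8) 0.0508 ymax [ 0.4475 -0.025   0.0508] ymin [ 0.4507 -0.0571  0.0516]
bar [352 196  15  26 216] (array([ 514.7, -154.7]), array([ 8.1, 23.7]), 17.2) 0.0511 ymax [ 0.513  -0.1428  0.0513] ymin [ 0.5157 -0.1668  0.051 ]
bar [322 205  12  19 154] (array([ 485.2, -160.1]), array([ 8., 17.]), 18.3) 0.0506 ymax [ 0.4863 -0.1515  0.0504] ymin [ 0.4855 -0.169   0.0501]
jaws (array([484.4, -97.4]), array([113.1,  83.3]), 17.0)
[ 0.5402 -0.2444  0.0225]
[ 0.5406 -0.2488  0.0595]
[ 0.3806 -0.0334  0.0645]
[ 0.5908 -0.0384  0.004 ]
```

View pics/crop1.png

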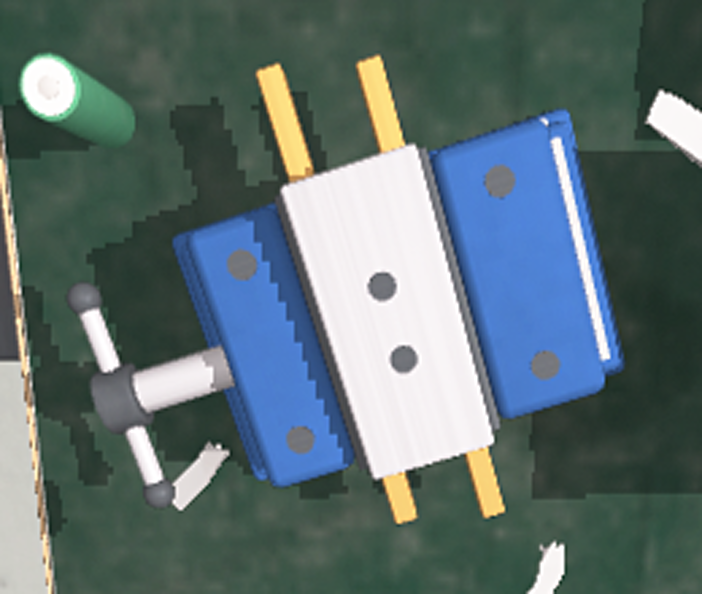

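Crop confirms it: the bars are the brass strips under the block (left ends at crop (270,72) and (370,62), right ends at (403,520) and (493,514)), and end-to-end they measure 149.5 mm. Block yaw is 17° and its left end is high. Press on block_left.

```bash
cat >> h.py <<'E'
a=np.radians(17.0); Y=np.array([-np.sin(a),np.cos(a),0]); X=np.array([np.cos(a),np.sin(a),0])
RT=np.c_[Y,X,[0,0,-1]]
B=np.array([.482,-.0985,0])
def force(n=5):
    f=[]
    for _ in range(n): f.append(current_contact_force()); dwell(.01)
    return np.mean(f,0)
def press(p,stop=24.5,floor=.074):
    movep([p[0],p[1],.11],RT); dwell(.15); f0=force()
    move_l([p[0],p[1],.094],vel=.06)
    hit=move_l([p[0],p[1],floor],vel=.012,contact_N=3); z=current_tool_pos()[2]; cmd=z
    print('hit',hit,z,f0.round(2),current_time_s()); log=[]
    while cmd>floor-.008:
        f=(force(3)-f0)[2]; log.append((round(cmd*1e3,1),round(current_tool_pos()[2]*1e3,1),round(f,1)))
        if f>=stop: break
        cmd-=.0005 if f<10 else .0002
        move_l([p[0],p[1],cmd],vel=.02)
    print(log[::3],log[-3:]); dwell(.3); print('held',(force()-f0).round(2),current_tool_pos())
    move_l([p[0],p[1],.12],vel=.08); print(current_time_s())
E
python3 - <<'E'
from h import *
gripper_to(0.0,60)
press(B+.035*Y)
E
```

```text
hit True 0.08731844018038311 [-0.32  0.08 -0.28] 3.8583
[(np.float64(87.3), np.float64(87.3), np.float64(2.2)), (np.float64(85.8), np.float64(85.8), np.float64(3.5)), (np.float64(84.3), np.float64(85.1), np.float64(9.9)), (np.float64(83.4), np.float64(84.9), np.float64(15.0)), (np.float64(82.8), np.float64(84.6), np.float64(16.3)), (np.float64(82.2), np.float64(84.0), np.float64(17.4)), (np.float64(81.6), np.float64(83.4), np.float64(17.6)), (np.float64(81.0), np.float64(82.8), np.float64(18.4)), (np.float64(80.4), np.float64(82.2), np.float64(18.4)), (np.float64(79.8), np.float64(81.7), np.float64(18.3)), (np.float64(79.2), np.float64(81.1), np.float64(19.2)), (np.float64(78.6), np.float64(80.6), np.float64(19.4)), (np.float64(78.0), np.float64(80.0), np.float64(20.2)), (np.float64(77.4), np.float64(79.5), np.float64(20.0)), (np.float64(76.8), np.float64(78.9), np.float64(20.7)), (np.float64(76.2), np.float64(78.4), np.float64(21.1)), (np.float64(75.6), np.float64(78.1), np.float64(23.7))] [(np.float64(75.8), np.float64(78.2), np.float64(23.7)), (np.float64(75.6), np.float64(78.1), np.float64(23.7)), (np.float64(75.4), np.float64(78.0), np.float64(25.4))]
held [-6.98  5.25 24.83] [ 0.47155064 -0.06379078  0.07802124]
18.4083
```

```bash
python3 - <<'E'
from h import *
from m import measure
p=B-.035*Y
movep([p[0],p[1],.11],RT); dwell(.15); f0=force()
move_l([p[0],p[1],.084],vel=.08)
hit=move_l([p[0],p[1],.072],vel=.01,contact_N=14); dwell(.1)
print(hit,current_tool_pos(),(force()-f0).round(1))
move_l([p[0],p[1],.12],vel=.08)
movep([.4793,-.1604,.22],np.array([[0,1,0],[1,0,0],[0,0,-1.]]))
s=snap('wrist','wrist2.png'); measure(s); print(current_time_s())
E
```

```text
True [ 0.4922616  -0.13201181  0.07798359] [-0.4 -0.1  4.5]
block (array([481.9, -98.2]), array([37.7, 87.6]), 17.1) 4786
plane [0.0017 0.0047 0.0772] c [ 0.4813 -0.0958  0.0772]
bar [311  51  18  35 335] (array([478.2, -35.6]), array([ 8. , 25.3]), 16.9) 0.0512 ymax [ 0.4767 -0.0229  0.0512] ymin [ 0.4784 -0.0487  0.0525]
bar [274  54  22  43 429] (array([448.6, -41.1]), array([ 8.1, 32.4]), 16.7) 0.0508 ymax [ 0.4471 -0.0251  0.0508] ymin [ 0.4503 -0.0571  0.0508]
bar [351 194  15  28 230] (array([ 514.5, -154. ]), array([ 8. , 25.4]), 17.1) 0.0508 ymax [ 0.5134 -0.1411  0.0512] ymin [ 0.5153 -0.167   0.0505]
bar [321 203  13  21 171] (array([ 484.9, -159.6]), array([ 8.1, 18.7]), 16.2) 0.0506 ymax [ 0.4858 -0.1497  0.0503] ymin [ 0.484  -0.1691  0.05  ]
jaws (array([484.6, -97.3]), array([113.3,  83.4]), 17.0)
21.575
```

View pics/wrist2.png

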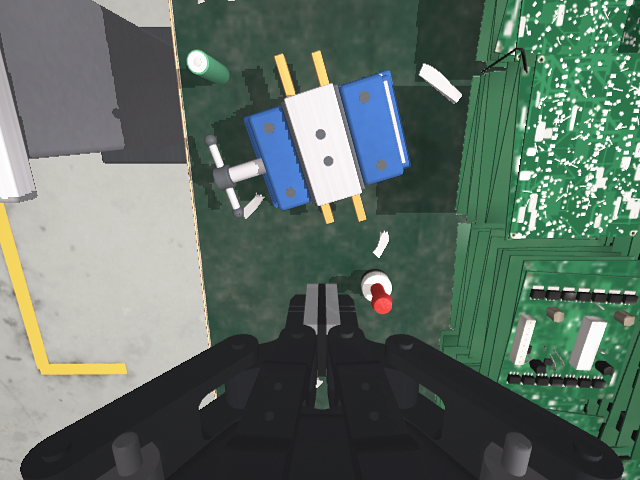

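Block is now flat at 78 mm at both ends (top plane slope about 0.005), and the bars have not moved. The stamp at (377,290) is clear of the right bar ends at (329,221) and (363,219). Push the near bar's right end along +y.

```bash
cat >> h.py <<'E'
def push(e,zt=.042,stop=4.3):
    p=np.array([e[0],e[1],0])-.023*Y
    movep([p[0],p[1],.13],RT); move_l([p[0],p[1],zt],vel=.12); dwell(.15); f0=force()
    q=np.array([p[0],p[1],zt]); hit=move_l(q+.018*Y,vel=.01,contact_N=2)
    c=current_tool_pos(); d=(c-q)@Y; log=[]
    print('hit',hit,'travel',d,f0.round(2))
    while d<.024 and hit:
        f=-(force(3)-f0)@Y; log.append((round(d*1e3,2),round((current_tool_pos()-q)@Y*1e3,2),round(f,2)))
        if f>=stop: break
        d+=.0001; move_l(q+d*Y,vel=.01)
    print([tuple(map(float,l)) for l in log[::2]],log[-1:]); dwell(.15); print('held',(-(force()-f0)@Y).round(2),current_tool_pos())
    move_l(q,vel=.06); move_l([p[0],p[1],.13],vel=.12); print(current_time_s())
E
python3 - <<'E'
from h import *
import pickle
P=pickle.load(open('wrist1.pkl','rb'))['P'];m=(P[...,0]>.56)&(P[...,0]<.66)&(P[...,1]<-.1)&(P[...,2]<.12)
print('stack',np.nanpercentile(P[m][:,2],99))
push([.4877,-.1682])
E
```

```text
stack 0.11333800651094632
hit True travel 0.01194531479075821 [ 0.24 -0.11  0.26]
[(11.95, 11.94, 1.19), (12.15, 11.96, 1.28), (12.35, 11.99, 3.33)] [(np.float64(12.45), np.float64(12.0), np.float64(4.63))]
held 5.3 [ 0.49106634 -0.17867316  0.04212457]
27.125
```

```bash
python3 - <<'E'
from h import *
import pickle
P=pickle.load(open('wrist0.pkl','rb'))['P'][:300,320:420].reshape(-1,3);P2=pickle.load(open('scene0.pkl','rb'))['P'].reshape(-1,3)
P=np.vstack([P,P2]);d=P-[.525,-.188,0];u,v=d@X,d@Y
m=(u>.03)&(u<.1)&(abs(v)<.05)&(P[:,2]<.2); h=np.nanmax(P[m][:,2]) if m.any() else 0
print('stack',h)
if h<.09: push([.5182,-.166])
E
```

```text
stack 0.1309873706439078
```

```bash
python3 - <<'E'
from h import *
import pickle
P=pickle.load(open('scene0.pkl','rb'))['P'].reshape(-1,3)
for name,e in (('right',[.525,-.188,0]),('left',[.4677,-.001,0])):
    d=P-e;u,v=d@X,d@Y
    for lo in np.arange(-.10,.12,.02):
        m=(u>lo)&(u<lo+.02)&(abs(v)<.05)&(P[:,2]<.2); print(name,round(lo,2),m.sum(),np.nanmax(P[m][:,2]).round(3) if m.any() else 0)
E
```

```text
right -0.1 642 0.005
right -0.08 638 0.005
right -0.06 611 0.006
right -0.04 667 0.054
right -0.02 642 0.053
right 0.0 534 0.053
right 0.02 462 0.007
right 0.04 493 0.005
right 0.06 483 0.006
right 0.08 838 0.131
right 0.1 1691 0.134
left -0.1 579 0.067
left -0.08 424 0.005
left -0.06 430 0.006
left -0.04 542 0.055
left -0.02 415 0.053
left 0.0 326 0.056
left 0.02 526 0.077
left 0.04 337 0.075
left 0.06 323 0.005
left 0.08 339 0.005
left 0.1 395 0.006
```

```bash
python3 - <<'E'
from h import *
s=snap('wrist'); T=current_tool_pos();R=current_eef_rot()
q=(s['P'].reshape(-1,3)-T)@R
q=q[np.isfinite(q[:,0])&(np.linalg.norm(q,axis=1)<.2)&(q[:,2]<.005)&(q[:,0]<.06)]
for lo in np.arange(-.15,.0,.015):
    m=(q[:,2]>=lo)&(q[:,2]<lo+.015)
    if m.any(): print(round(lo,3),m.sum(),'y',np.percentile(q[m][:,1],[.5,99.5]).round(3),'x',np.percentile(q[m][:,0],[.5,99.5]).round(3))
print(current_time_s())
E
```

```text
-0.105 9349 y [-0.059  0.059] x [0.008 0.02 ]
-0.09 27060 y [-0.06  0.06] x [-0.008  0.018]
-0.075 13861 y [-0.05   0.051] x [-0.009  0.017]
-0.06 10005 y [-0.038  0.038] x [-0.009  0.013]
-0.045 1826 y [-0.026  0.025] x [-0.011  0.013]
-0.03 1275 y [-0.013  0.014] x [0.006 0.011]
-0.015 2751 y [-0.012  0.172] x [-0.105  0.011]
27.175
```

Measured from the depth image, the closed gripper is at most ±60 mm wide at the knuckles, and the stack starts 80 mm or more away. The right end is safe.

```bash
python3 - <<'E'
from h import *
from m import measure
push([.5182,-.166])
movep([.4793,-.1604,.22],np.array([[0,1,0],[1,0,0],[0,0,-1.]]))
s=snap('wrist','wrist3.png'); measure(s); print(s['P'][283,377],s['P'][62,197],current_time_s())
E
```

```text
hit True travel 0.011916071468406507 [ 0.28  0.45 -0.14]
[(11.92, 11.92, 1.58), (12.12, 11.96, 1.98), (12.32, 12.0, 3.29)] [(np.float64(12.42), np.float64(12.04), np.float64(4.31))]
held 5.3 [ 0.52148362 -0.17645611  0.04206114]
32.525
block (array([481.8, -98.2]), array([37.7, 87.9]), 17.0) 4801
plane [0.0006 0.0037 0.0772] c [ 0.4813 -0.0959  0.0772]
bar [312  51  18  35 337] (array([478.2, -35.5]), array([ 8. , 25.8]), 17.2) 0.0511 ymax [ 0.477  -0.0224  0.05  ] ymin [ 0.4804 -0.0484  0.0526]
bar [275  54  21  44 433] (array([448.6, -41. ]), array([ 8.1, 32.6]), 17.0) 0.0508 ymax [ 0.4475 -0.0249  0.0511] ymin [ 0.4498 -0.0576  0.0505]
bar [352 195  15  27 229] (array([ 514.5, -154.1]), array([ 8. , 25.4]), 16.9) 0.0509 ymax [ 0.5131 -0.1415  0.0509] ymin [ 0.515  -0.1667  0.0492]
bar [321 204  13  21 171] (array([ 484.9, -159.7]), array([ 8. , 18.6]), 17.1) 0.0507 ymax [ 0.4854 -0.15    0.0506] ymin [ 0.4846 -0.1695  0.0502]
jaws (array([484.5, -97.3]), array([113.3,  83.3]), 17.1)
[ 0.54044657 -0.24423695  0.02148725] [ 0.38079589 -0.03323553  0.06442651] 33.075
```

View pics/wrist3.png

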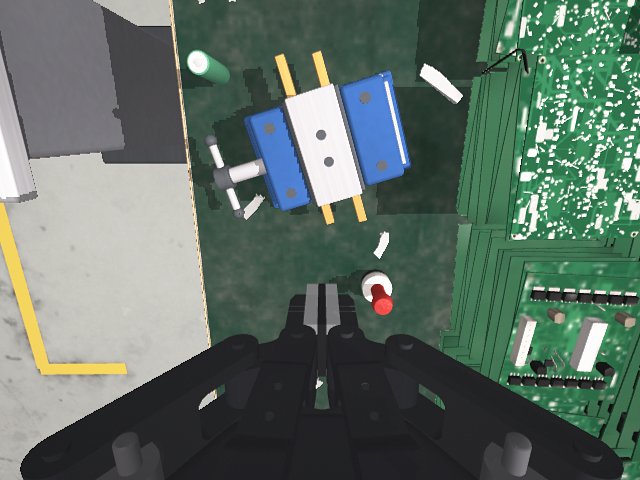

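The block is still flat. The bars (ends at (281,55), (318,52), (329,221) and (363,219)), the stamp at (377,290) and the cell at (200,65) are where they were. Handing in.

```bash
python3 -c "
from rig import *
print(finish_job())"
```

```text
the job is handed in; nothing more can be done
None
```

The job is handed in at about 33 s: the block is flat at 78 mm at both ends after a press of about 25 N, each bar was pushed with about 5 N on its right end, and the last wrist picture showed bars, cell and stamp unmoved (the bottle was out of that view; the arm kept well away from it).

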